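Press the lid onto a cheese tub with the bench lid press

TASK

Press the lid home on the tub standing in the lid press. The press's depth stop is still set for the tall tubs, so first turn the winged stop knob on top of the ram clockwise until it clicks over to the low step; then flip the hook catch back off the lever hub; then take the lever by its hand grip and pull it right down until the lid is fully home, and finish while still holding the lever firmly down. Leave the other things on the counter where they are.

Things in the scene. Friction and masses are not known exactly. Their poses are not given: they have to be found in the camera images.
- press: The lid press, fixed to the counter: grey foot plate 200 x 240 x 14, two steel posts at y = +-70, grey crosshead (60 x 170, z 150 to 200), a square ram through its middle. Origin: centre of the foot plate's underside, on the ram's axis; z up; -x is the front, where the lever points; the lever and the catch are on its -y side.
- knob_grip (a point): Point on the stop knob's turning axis (vertical, also the ram's axis), 272 above the counter while the lever is up, about half-way up the wing to be gripped. The knob is black: a wing 52 long, 14 thick, z 250 to 284, on a hub 30 across; below the hub an arm with a stop pin. The point's x axis runs along the wing: parallel to the press's x axis at joint 0, turning with the knob. Nothing of the press within 60 mm of the axis rises above z 250.
- stop_knob (a joint): Turn of the stop knob, rad, growing clockwise seen from above, 0 to 1.40 (ends). 0: stop pin over the high step (tall tubs; the ram stops before it reaches this lid). 1.40: over the low step, 10.5 lower. A sprung ball detent, at most 0.13 N m, is hardest to leave near the ends and goes over centre at 0.70; beyond that it snaps the knob over to 1.35 to 1.40 and keeps it there.
- catch_ball (a point): Centre of the black ball, 20 across, that is the finger knob of the hook catch: on top of a 10 thick steel rod hook, 267 above the counter when the catch is on. Free space of 30 mm at least on both y sides of it (press frame); the parked lever arm passes 35 from its centre, in front (-x) of it.
- catch_hinge (a point): Point on the catch's pivot axis (fixed to the press, 211 above the counter), in the plane of the ball's travel. The axis runs along the press's y. With the catch on, the ball lies 68 in front of it (-x) and 56 above it: radius 88.
- catch (a joint): Angle of the hook catch, rad, 0 to 2.0: 0 = on, its nose in front of the dog on the lever's hub, so that the lever gives only about 0.1 rad; it grows as the ball is lifted and swung back over the pivot, towards the press's +x. Swings freely, 90 g: below 0.9 rad it falls back on by its weight, beyond 1.1 it falls open to 2.0 and stays there.
- grip_tube: The lever's hand grip: a black cylinder 26 in diameter, 100 long, at the end of the lever arm and carried on its outer (-y) side, lying parallel to the press's y axis. Origin: its centre; its y axis runs along it. The lever arm (rod 16 thick) is 66 to the +y side of the centre. Its height is 321 with the lever parked, about 150 with the lever fully down; the grip turns freely on its own axis, so that a hand can stay upright all the way.
- lever_hinge (a point): Point on the lever's pivot axis (along the press's y, 175 above the counter), level in y with the middle of the hand grip: the grip's centre travels about it in a circle of radius 190.
- press_lever (a joint): Angle of the lever, rad: 0 = parked, pointing to the press's front and 50 degrees above level; grows as the grip is pulled forward and down. A return spring lifts it when let go. Geared to the ram, 22 mm per rad. With the low stop set: the pad meets the lid at 0.59, the lid is home at about 0.94, the stop is met at 1.02 and is firm (about 2 N more for each further 0.01 rad). Pull at the grip, along its circle: 3 N at first, about 9 N with the lid home.
- tub_lid: White press-fit lid, 93 across, on the white tub (88 across, 77 high) in the nest under the ram. Origin: centre of its lower edge. It starts 6 mm proud, origin at z 89.5 in the press's frame; home is 83.5. It only moves straight down, against about 18 N, and stays.
- pad: Black rubber pad, 78 across, under the ram's disc; it yields 1 mm per 10 N. Its frame coincides with the press's while the lever is up and moves down with the ram; its lower face is at z = 113 of its own frame.
- tall_tub_mid (a point): Bystander: a loose, closed white tall tub, 93 across, 97 high. The point is its centre, 48 up.
- twine_mid (a point): Bystander: a loose upright spool of straw-coloured twine, 72 across, 96 high. The point is its centre, 48 up.
- lid_stack_mid (a point): Bystander: a loose stack of white lids, 93 across, 45 high. The point is its centre, 22 up.
- cheese_mid (a point): Bystander: a loose quarter of a yellow cheese, about 90 x 90, 82 high. The point is its centre, 41 up.

How it is judged:
By the outcome, as a careful person would: the job done as asked, in the order asked, and still so for the second after the job is handed in, while the arm keeps its last pose, push and grip.
It also fails if it takes over 70 s, if anything falls off the work surface, if the arm or the gripper's body presses on something with over 40 N, if the wrist force passes 120 N, or if a joint passes its speed limit or range.

ROBOT

A 7-joint arm with a two-finger parallel gripper is mounted at the origin on the work surface. World frame = base frame: x ahead of the robot, y to its left, z up, the work surface at z = 0. Lengths are in m, angles in degrees, forces in N, time in s.
With the tool pointing down it reaches from about 0.35 to 0.9 m from the base axis. Payload 8.1 kg.
Tool frame: the origin (TCP) lies on the centre line of the jaws, within the pads' length; the fingertips stand 8 mm ahead of it and the grasp point (between the pads) lies 11 mm behind it; z points along the fingers, y is the direction in which the jaws open and shut (so a half turn about z gives the same grasp; the last joint's range is limited). The gripper opens to 85 mm and grips with 20 to 120 N. Pads are 22 mm wide; open, the fingers measure 114 mm over their backs; the gripper's body (76 mm by 85 mm) begins 54 mm behind the grasp point. The pads swing forward as they close: fully open they stand 13 mm farther back than shut.
Start: joints at [71.184, 24.895, 1.432, 90.138, -0.665, 64.973, -4.303], TCP at [0.14, -0.609, 0.239] pointing down, gripper open.
Joint ranges: [-149.89, 149.89], [-25.12, 119.58], [-72.63, 75.52], [4.76, 147.25], [-75.54, 255.54], [6.69, 114.76], [-157.13, 157.13]. Speed limits (degrees/s): [127.2, 127.2, 172.46, 172.46, 180, 180, 180].

INTERFACE

Orientations are given as a 3x3 rotation matrix whose columns are the frame's x, y, z axes.
In Python, from bench import robot, cams, order gives the robot as it stands. The module is installed in compiled form; this text tells all that it offers. Calls block until the motion is done:
- robot.goto(position, orientation): joint-space move of the TCP to a pose.
- robot.move_l(position, speed=0.15, attitude=None): straight line of the TCP; attitude=None keeps the orientation; speed is the mean speed in m/s.
- robot.move_joints(angles): joint-space move.
- robot.command_gripper(opening): finger opening in m; the grip force is fixed at half the most; returns when the fingers have stopped.
- robot.pause(seconds).
- robot.inverse_kinematics(position, orientation): joint angles nearest the present ones, or None.
- cams.snapshot(name): name is "scene" or "top" or "wrist"; returns the picture (400x640x3 uint8, red, green, blue); there is no depth.
- cams.camera_params(name): a dict with "vertical_fov" (degrees; the focal length in pixels is half the picture's height over the tangent of half this angle, whatever the lens; pixels are square), "cx", "cy" (the principal point, pixels), "eye" and "rotation" of the camera in the world. Camera axes: x right, y down, z forward; pixel columns grow to the right and rows downward; lengths in m; the calibration is good to about 2 mm. A picture is of the moment at which its call begins: read the wrist's pose just before it. camera_params takes no time and is no camera call; for the wrist camera it gives the pose at the moment of the call.
A pose or a line that the arm cannot do raises robot.PlanningError and nothing moves.
- order.hand_in(): hands the job in, once; it reports no verdict.
Readings, each from a call of its own:
- robot.current_clock(): time.
- robot.current_q(): joint angles.
- robot.current_qvel(): joint speeds.
- robot.current_tau(): joint torques, N m.
- robot.current_ee_pos(): TCP position.
- robot.current_tcp_rot(): TCP orientation.
- robot.current_ft_force(): force on the tool from outside, world axes, zero at the start.
- robot.current_ft_torque(): the same for the moment, N m.
- robot.current_width(): finger opening in m.
Only numpy, scipy, OpenCV 4.12 (cv2) and the standard library are available. Lean on these libraries where they do the work, as an engineer would, in place of code of your own. Each camera call takes 0.05 s, during which the arm holds its last target.

## Working session

There is one attempt and no reset: what is moved stays moved. The work goes in short steps, each a Python script; the robot and the scene stay as the last script left them, time stands still between calls to the robot, and variables do not carry over. Pictures are saved under pics/ and viewed, and the job is handed in when it is done.

```bash
ls; mkdir -p pics
python3 - <<'E'
from bench import robot,cams,order
import cv2,json
for n in ["scene","top","wrist"]:
    p=cams.camera_params(n); print(n,p)
    im=cams.snapshot(n); cv2.imwrite(f"pics/a_{n}.png",im[:,:,::-1])
print(robot.current_clock(),robot.current_width())
E
```

```text
pics
scene {'vertical_fov': 42.96968295588165, 'cx': 321.26141755858157, 'cy': 197.79446570636657, 'eye': array([1.26259841, 0.95227728, 0.98448873]), 'rotation': array([[-0.81158973,  0.33515146, -0.47853487],
       [ 0.5839267 ,  0.43904751, -0.68283738],
       [-0.0187544 , -0.83361309, -0.55203033]])}
top {'vertical_fov': 46.444502782749936, 'cx': 326.6232907650161, 'cy': 196.09230423800912, 'eye': array([0.43081512, 0.00514663, 1.67103038]), 'rotation': array([[-0.00155067, -0.99298446,  0.11823476],
       [-0.99999469,  0.00187867,  0.00266272],
       [-0.00286616, -0.11823   , -0.9929821 ]])}
wrist {'vertical_fov': 68.5524998105282, 'cx': 320.2683156208028, 'cy': 200.17557948979504, 'eye': array([ 0.21646395, -0.59101169,  0.37408481]), 'rotation': array([[ 0.22328203, -0.92704724, -0.3012118 ],
       [-0.97475268, -0.21283984, -0.06750124],
       [-0.00153303,  0.30867883, -0.95116509]])}
0.15 0.08529831954861579
```

View pics/a_scene.png

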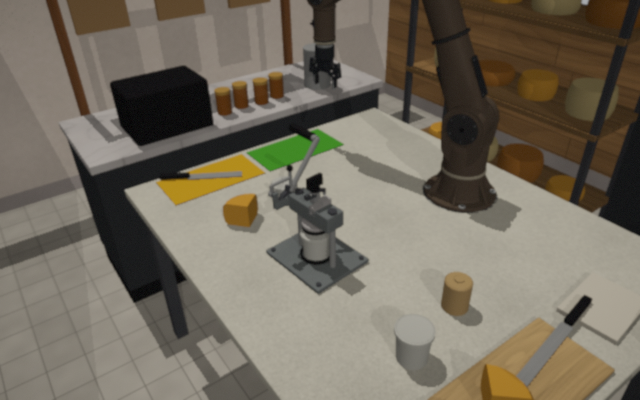

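View pics/a_top.png

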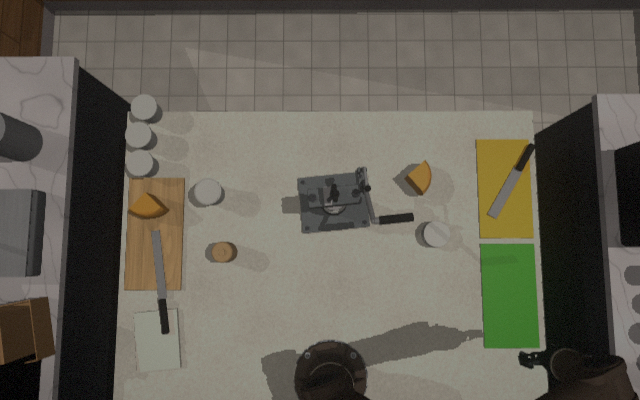

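View pics/a_wrist.png

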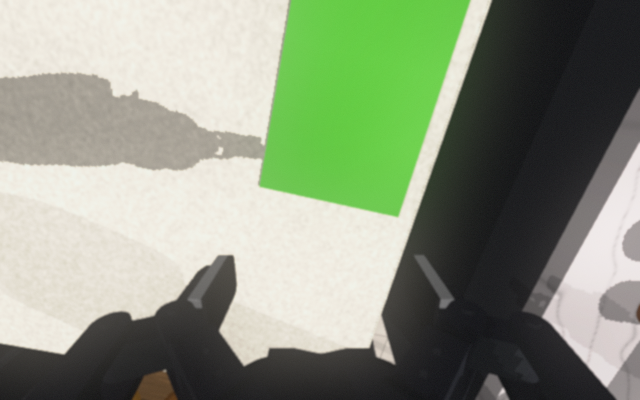

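The top view shows the press at about (335,203) with its front towards the robot. The grip is at (397,218), the catch is near (363,180), and the lid stack is at (435,234), close to the grip. I'll enlarge it.

Run:
```python
import cv2
a=cv2.imread("pics/a_top.png")[150:260,280:460]
cv2.imwrite("pics/a_topc.png",cv2.resize(a,None,fx=4.4,fy=4.4,interpolation=cv2.INTER_CUBIC))
a=cv2.imread("pics/a_scene.png")[115:295,220:380]
cv2.imwrite("pics/a_scenec.png",cv2.resize(a,None,fx=3.3,fy=3.3,interpolation=cv2.INTER_CUBIC))
```

```text
(no output)
```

View pics/a_topc.png

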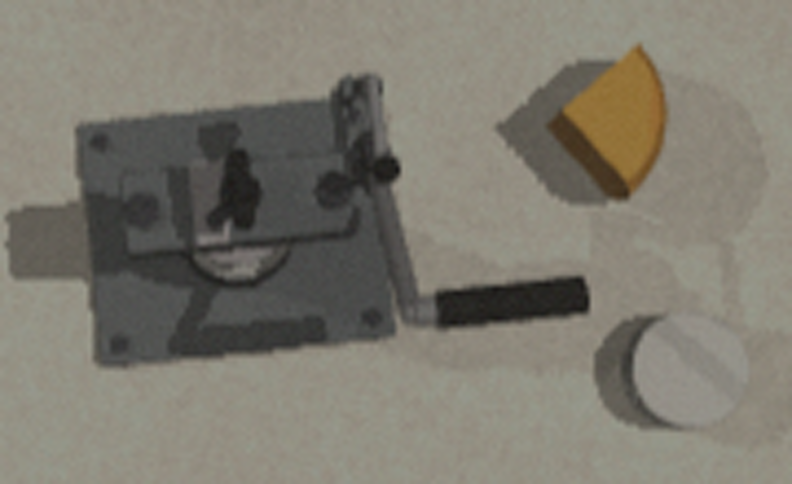

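View pics/a_scenec.png

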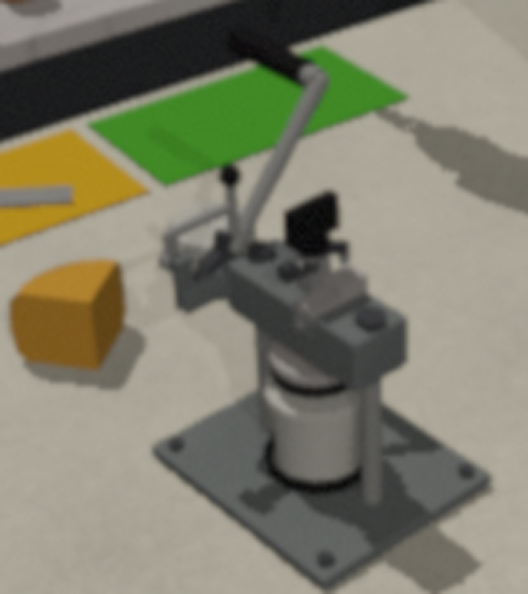

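Enlarged, the foot plate corners are at crop (78,122), (98,365) and (395,335), the wing is at about (238,188), the ball at (386,168), and the grip runs from (437,308) to (588,294).

```bash
cat > h.py <<'E'
from bench import robot,cams,order
import numpy as np,cv2
def ray(p,uv):
    f=200/np.tan(np.radians(p['vertical_fov']/2))
    d=np.array([(uv[0]-p['cx'])/f,(uv[1]-p['cy'])/f,1.]); return p['eye'],p['rotation']@d
def onz(p,uv,z):
    e,d=ray(p,uv); return e+d*(z-e[2])/d[2]
def proj(p,X):
    f=200/np.tan(np.radians(p['vertical_fov']/2))
    c=p['rotation'].T@(np.array(X)-p['eye']); return np.array([f*c[0]/c[2]+p['cx'],f*c[1]/c[2]+p['cy']])
def tri(obs):
    A=np.zeros((3,3));b=np.zeros(3)
    for p,uv in obs:
        e,d=ray(p,uv); d=d/np.linalg.norm(d); M=np.eye(3)-np.outer(d,d); A+=M;b+=M@e
    return np.linalg.solve(A,b)
def snap(n,name):
    p=cams.camera_params(n); im=cams.snapshot(n)[:,:,::-1].copy(); cv2.imwrite(f"pics/{name}.png",im); return p,im
E
python3 - <<'E'
from h import *
p=cams.camera_params("top")
c=lambda x,y:(x/4.4+280-.4,y/4.4+150-.4)
C=[onz(p,c(*q),.014) for q in [(78,122),(98,365),(395,335)]]
print(C,np.linalg.norm(C[0]-C[1]),np.linalg.norm(C[1]-C[2]))
print('centre',(C[0]+C[2])/2)
print('knob',onz(p,c(238,188),.284),'ball',onz(p,c(386,168),.277))
print('grip',onz(p,c(437,308),.328),onz(p,c(588,294),.328))
E
```

```text
[array([0.69630837, 0.11488756, 0.014     ]), array([0.49802274, 0.0975938 , 0.014     ]), array([ 0.52178827, -0.14209689,  0.014     ])] 0.19903835070391782 0.24086599622412735
centre [ 0.60904832 -0.01360467  0.014     ]
knob [ 0.60730177 -0.01235017  0.284     ] ball [ 0.6218236  -0.11397473  0.277     ]
grip [ 0.52218607 -0.14192947  0.328     ] [ 0.53120235 -0.24104336  0.328     ]
```

```bash
cat >> h.py <<'E'
YAW=np.radians(5.3)
def down(yaw): # tool x at angle yaw in world, z down
    c,s=np.cos(yaw),np.sin(yaw)
    return np.array([[c,s,0],[s,-c,0],[0,0,-1.]])
E
python3 - <<'E'
from h import *
print(robot.current_tcp_rot().round(3))
R=robot.current_tcp_rot();p=cams.camera_params("wrist");print('cam in tool',R.T@(p['eye']-robot.current_ee_pos()),'\n',(R.T@p['rotation']).round(3))
for yaw in [0,90,180,-90]:
    for d in [0,-40,-80]:
        q=robot.inverse_kinematics([.608,-.013,.30],down(YAW+np.radians(yaw+d))); print(yaw,d,None if q is None else np.round(q,1))
for pt in ([.55,-.02,.5],[.55,0,.45]):
  for yaw in [0,180]:
    q=robot.inverse_kinematics(pt,down(YAW+np.radians(yaw)));print(yaw,q)
E
```

```text
[[ 0.975  0.224 -0.   ]
 [ 0.224 -0.975  0.001]
 [-0.    -0.001 -1.   ]]
cam in tool [ 0.07870642 -0.00030941 -0.1354771 ] 
 [[-0.    -0.951 -0.309]
 [ 1.    -0.    -0.   ]
 [ 0.    -0.309  0.951]]
0 0 [ 16.2  23.9 -29.2  85.5  11.9  73.6 -99. ]
0 -40 [  11.4   22.8  -21.9   86.     8.7   72.9 -136.3]
0 -80 [ -44.4   32.    66.3   90.7  -29.8   77.1 -139.2]
90 0 [ 25.5  27.3 -44.5  84.7  19.3  75.9 -15.2]
90 -40 [ 22.2  25.9 -38.8  85.   16.5  74.9 -52.8]
90 -80 [ 17.3  24.3 -31.   85.4  12.7  73.8 -89.7]
180 0 [ 27.7  28.5 -48.5  84.5  21.5  76.7  73. ]
180 -40 [ 28.2  28.7 -49.4  84.5  22.   76.9  32.6]
180 -80 [ 26.   27.6 -45.5  84.7  19.9  76.1  -5.7]
-90 0 [ -44.4   32.    66.3   90.7  -29.8   77.1 -149.2]
-90 -40 [ 33.8  32.9 -60.9  84.   28.8  79.9 117.1]
-90 -80 [ 33.8  32.9 -60.9  84.   28.8  79.9  77.1]
0 [ 23.07798247  16.55264663 -38.0736813   69.44121097  10.20169244
  97.27450984 -97.21934743]
180 [ 32.58446205  20.14391986 -54.79601783  68.6768218   16.55300263
  99.00059751  77.47139331]
0 [ 22.98873721  16.65201925 -39.48176181  76.3822697   10.49870916
  90.60810281 -99.88098087]
180 [ 32.56356016  20.38827086 -55.63076114  75.65504536  16.72683905
  92.38997372  74.697368  ]
```

Run:
```python
from h import *
P=robot.current_ee_pos()
robot.move_l([P[0]+.03,P[1]+.05,.45],speed=.25)
robot.goto([.58,-.06,.46],down(YAW+np.pi))
print(robot.current_clock(),robot.current_ee_pos(),robot.current_q().round(1))
snap("wrist","b_wrist")
```

```text
3.475 [ 0.58000937 -0.0611612   0.45979679] [ 28.   20.8 -41.7  70.3  13.7  93.8  84.3]
```

View pics/b_wrist.png

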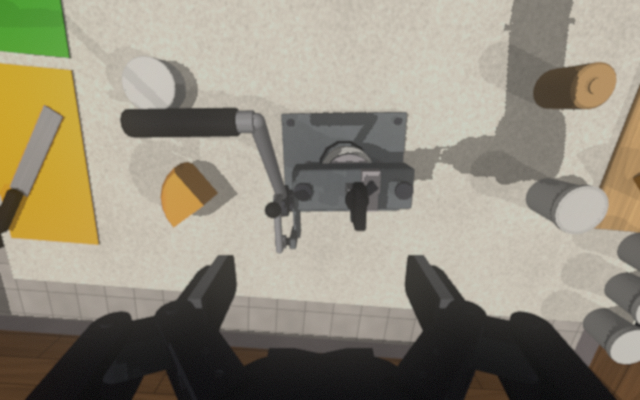

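The wrist view shows the wing at about (358,208), the ball at (273,209), the grip from (122,123) to (238,121), and the lid stack at (150,83).

Run:
```python
import cv2
a=cv2.imread("pics/b_wrist.png")[100:260,240:420]
a=cv2.convertScaleAbs(a,alpha=1.8,beta=20)
cv2.imwrite("pics/b_c.png",cv2.resize(a,None,fx=3.75,fy=3.75,interpolation=cv2.INTER_CUBIC)[:600])
```

```text
(no output)
```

View pics/b_c.png

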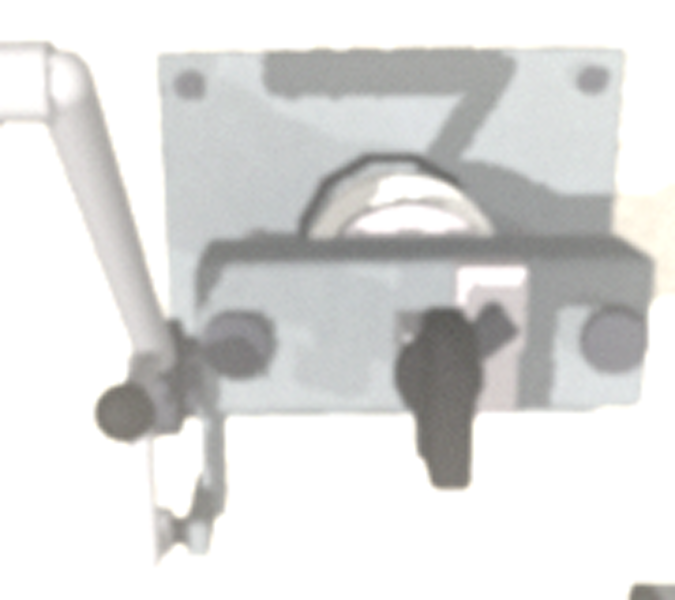

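Run:
```python
from h import *
# camera params at present pose = pose of snapshot (arm still)
p=cams.camera_params("wrist"); t=cams.camera_params("top")
c=lambda x,y:(x/3.75+240-.4,y/3.75+100-.4)
ct=lambda x,y:(x/4.4+280-.4,y/4.4+150-.4)
a=onz(p,c(428,487),.284);b=onz(p,c(470,487),.284);print('wing +x end',a,b,(a+b)/2-.026*np.array([np.cos(YAW),np.sin(YAW),0]))
A,B=onz(p,c(160,55),.014),onz(p,c(622,50),.014);print('plate front corners',A,B,np.linalg.norm(A-B),np.degrees(np.arctan2(-(B-A)[0],(B-A)[1])))
m=(A+B)/2;print('centre',m+.1*np.array([np.cos(YAW),np.sin(YAW),0]))
A,B=onz(p,c(240,345),.206),onz(p,c(613,340),.206);print('posts',A,B,np.linalg.norm(A-B),(A+B)/2,np.degrees(np.arctan2(-(B-A)[0],(B-A)[1])))
print('ball',onz(p,c(125,411),.267),tri([(p,c(125,411)),(t,ct(386,168))]))
print('ball size',29/3.75*.32/(200/np.tan(np.radians(34.3)))*2)
for uv in [(122,123),(238,121)]: print('grip',onz(p,uv,.321))
print('grip tri',tri([(p,(122,123)),(t,ct(588,295))]),tri([(p,(238,121)),(t,ct(437,308))]))
```

```text
wing +x end [ 0.63300209 -0.01750036  0.284     ] [ 0.63184498 -0.00465103  0.284     ] [ 0.6065347  -0.01347733  0.284     ]
plate front corners [ 0.52340272 -0.13871729  0.014     ] [0.5000138  0.09422427 0.014     ] 0.2341128246726756 5.73367164762231
centre [ 0.61128073 -0.01300945  0.014     ]
posts [ 0.61588614 -0.08088417  0.206     ] [0.60168001 0.055597   0.206     ] 0.13721852114944919 [ 0.60878308 -0.01264359  0.206     ] 5.942436850362432
ball [ 0.62286626 -0.11356553  0.267     ] [ 0.6236516  -0.11447108  0.2645668 ]
ball size 0.016881031451050015
grip [ 0.53219641 -0.24556126  0.321     ]
grip [ 0.52102731 -0.14091713  0.321     ]
grip tri [ 0.53096247 -0.2409756   0.32811491] [ 0.52265888 -0.14398036  0.30943933]
```

```bash
sed -i 's/radians(5.3)/radians(5.5)/' h.py
python3 - <<'E'
from h import *
robot.goto([.608,-.013,.33],down(YAW+np.pi))
robot.move_l([.608,-.013,.264],speed=.08)
print(robot.current_q().round(1))
robot.command_gripper(0.0)
print(robot.current_clock(),robot.current_width(),robot.current_ee_pos(),robot.current_ft_force(),robot.current_ft_torque())
snap("wrist","c_wrist")
E
```

```text
[ 23.5  27.8 -40.9  88.   18.9  71.2  75.3]
5.7667 0.013183421243653171 [ 0.6080327  -0.01318955  0.26422143] [-1.76324202 -0.37530639  3.22017962] [-0.18815319  0.22739906 -0.01779844]
```

View pics/c_wrist.png

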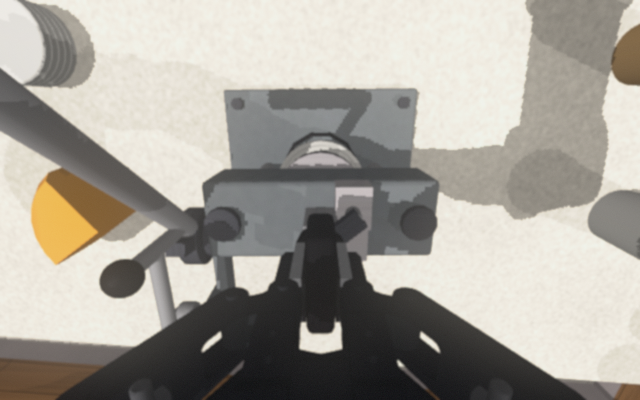

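The jaws hold the wing at about (320,270), with a width of 13 mm. Next I turn it clockwise in steps.

Run:
```python
from h import *
q0=np.array(robot.current_q())
for d in (20,40,60,79):
    q=q0.copy();q[6]-=d;robot.move_joints(list(q))
    print(d,robot.current_clock(),robot.current_width(),robot.current_ee_pos().round(4),robot.current_ft_force().round(2),robot.current_ft_torque().round(3),robot.current_q()[6].round(1))
snap("wrist","d_wrist")
```

```text
20 6.2417 0.012832770038448146 [ 0.6079 -0.0128  0.2642] [-0.69  0.83  3.01] [0.334 0.32  0.041] 55.5
40 6.6667 0.013163857206467365 [ 0.6081 -0.0123  0.2642] [-0.07  3.37 -0.21] [ 0.833 -0.027  0.066] 35.6
60 7.0917 0.012985566070674187 [ 0.6084 -0.0121  0.2642] [ 2.56  4.58 -1.66] [ 1.019 -0.432 -0.087] 15.6
79 7.5083 0.01301928082141956 [ 0.6089 -0.0118  0.2643] [ 4.45  5.92 -2.57] [ 1.19  -0.86  -0.016] -3.4
```

View pics/d_wrist.png

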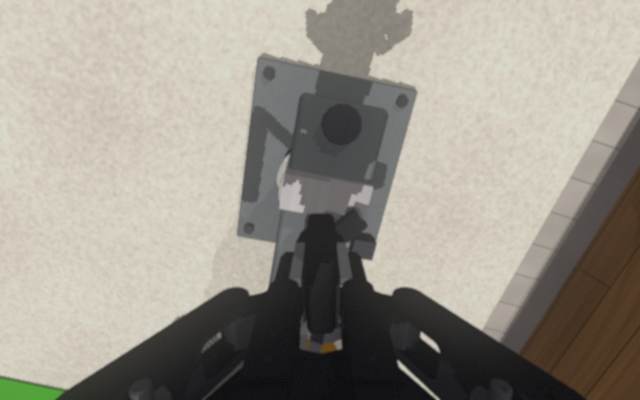

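The wing followed the jaws. Next I release, rise and check the knob, and check reachability for the catch and lever poses.

Run:
```python
from h import *
robot.command_gripper(.05)
P=robot.current_ee_pos();robot.move_l([.608,-.013,.36],speed=.15)
print(robot.current_clock(),robot.current_ft_force())
p,im=snap("wrist","e_wrist")
pt,im=snap("top","e_top")
cv2.imwrite("pics/e_topc.png",cv2.resize(im[150:260,280:460],None,fx=4.4,fy=4.4,interpolation=cv2.INTER_CUBIC))
for n,pts in {'catch':[[.623,-.114,.256],[.66,-.11,.29],[.72,-.105,.29]]}.items():
  for pt in pts:
    for y in (0,180):
      q=robot.inverse_kinematics(pt,down(YAW+np.radians(y))); print(n,pt,y,None if q is None else np.round(q,1))
ex=np.array([np.cos(YAW),np.sin(YAW),0])
g0=np.array([.5266,-.193,.0]);h=g0+.122*ex
for th in np.radians([50,20,0,-9]):
    pt=h-.19*np.cos(th)*ex+[0,0,.175+.19*np.sin(th)-.011]
    for y in (-90,90,-60,-120):
      q=robot.inverse_kinematics(pt,down(YAW+np.radians(y))); print('lev',pt.round(3),y,None if q is None else np.round(q,1))
```

```text
8.7917 [-0.49885263  0.57201235  0.2255706 ]
catch [0.623, -0.114, 0.256] 0 [ 17.8  26.4 -18.3  86.3   8.6  68.7 -86.4]
catch [0.623, -0.114, 0.256] 180 [ 39.4  35.6 -56.1  84.3  29.9  76.   76.5]
catch [0.66, -0.11, 0.29] 0 [ 15.8  28.7 -17.7  77.7   8.7  74.9 -86.5]
catch [0.66, -0.11, 0.29] 180 [ 35.8  37.5 -55.8  75.7  30.5  82.2  77.3]
catch [0.72, -0.105, 0.29] 0 [ 12.9  34.6 -16.4  67.6   9.4  79.1 -87. ]
catch [0.72, -0.105, 0.29] 180 [ 30.   42.7 -54.2  65.6  33.5  86.7  77.8]
lev [ 0.526 -0.193  0.31 ] -90 [ -30.5   25.3   66.7   96.4  -24.1   74.4 -133.6]
lev [ 0.526 -0.193  0.31 ] 90 [ 43.   20.7 -38.8  90.8  13.3  73.3   7.7]
lev [ 0.526 -0.193  0.31 ] -60 [  21.2   16.5   -8.6   92.6    2.6   71.1 -132.3]
lev [ 0.526 -0.193  0.31 ] -120 [ 56.   27.2 -60.8  89.8  24.1  77.3 148. ]
lev [ 0.47  -0.198  0.229] -90 [ -31.1   24.7   67.   110.   -25.7   62.4 -128.1]
lev [ 0.47  -0.198  0.229] 90 [ 47.7  19.7 -39.5 104.3  14.2  61.1   8.4]
lev [ 0.47  -0.198  0.229] -60 [  24.3   15.4   -9.2  106.1    2.9   58.7 -130.6]
lev [ 0.47  -0.198  0.229] -120 [ 61.4  26.3 -60.6 103.4  25.1  65.3 147.9]
lev [ 0.459 -0.2    0.164] -90 [ -28.8   30.5   66.7  115.9  -34.1   56.1 -119.2]
lev [ 0.459 -0.2    0.164] 90 [ 47.2  23.1 -38.7 110.3  17.9  52.7   5.2]
lev [ 0.459 -0.2    0.164] -60 [  24.    18.6   -8.3  112.1    3.5   49.5 -130.7]
lev [ 0.459 -0.2    0.164] -120 [ 65.8  35.5 -69.7 109.1  37.8  62.9 136.3]
lev [ 0.461 -0.199  0.134] -90 [ -27.7   34.4   66.4  117.5  -39.5   54.4 -114.5]
lev [ 0.461 -0.199  0.134] 90 [ 45.9  25.5 -37.7 111.9  20.3  49.3   3. ]
lev [ 0.461 -0.199  0.134] -60 [  23.2   21.    -7.5  113.7    3.8   45.5 -131. ]
lev [ 0.461 -0.199  0.134] -120 [ 64.2  37.8 -68.  110.7  40.8  60.4 133.7]
```

View pics/e_wrist.png

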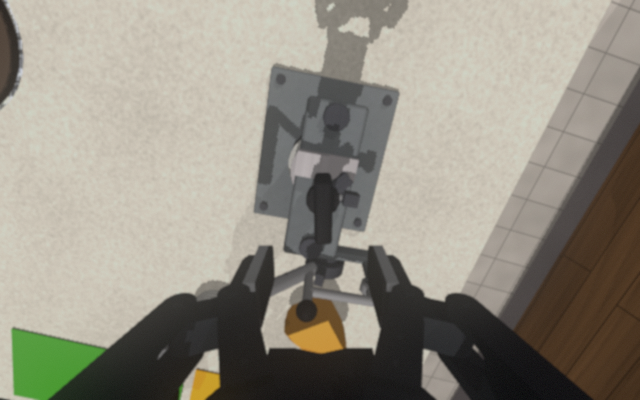

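View pics/e_topc.png

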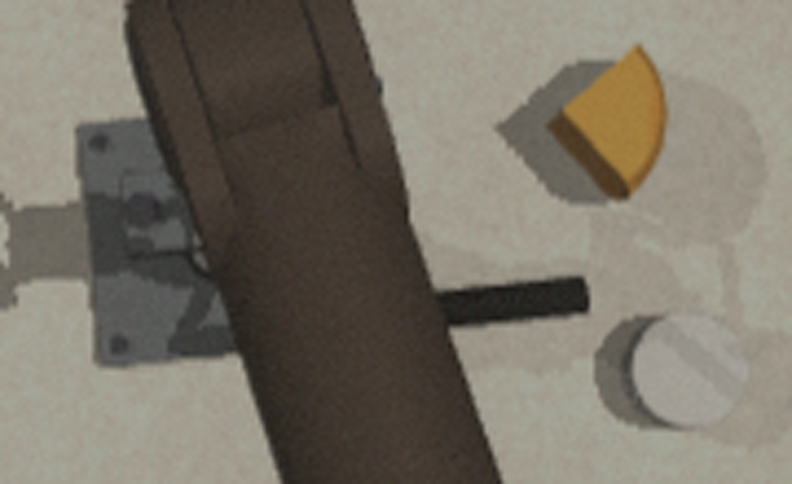

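The wing now lies across the press (322,178)-(323,242), in line with the jaws, so it went over. Next is the catch: grip the ball with the jaws along press y, then swing it over the pivot.

Run:
```python
from h import *
robot.goto([.623,-.114,.36],down(YAW))
robot.command_gripper(.042)
robot.move_l([.623,-.114,.30],speed=.12)
p,im=snap("wrist","f_wrist")
print(robot.current_clock(),robot.current_ee_pos(),robot.current_q().round(1),proj(p,[.623,-.114,.267]))
```

```text
11.1583 [ 0.62352864 -0.11396605  0.30101529] [ 18.   24.9 -18.9  82.3   8.1  74.1 -85.9] [320.72384141 236.52349486]
```

View pics/f_wrist.png

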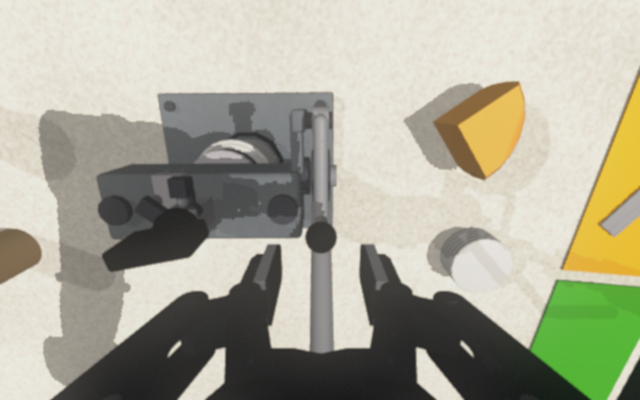

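The ball is at (321,237) and the prediction was (320.7,236.5), so it is centred between the jaws. I go down, grip it and swing.

Run:
```python
from h import *
robot.move_l([.623,-.114,.257],speed=.08)
robot.command_gripper(0)
print(robot.current_clock(),robot.current_width(),robot.current_ft_force().round(2),robot.current_ft_torque().round(2))
if .015<robot.current_width()<.022:
    ex=np.array([np.cos(YAW),np.sin(YAW),0]); a0=np.arctan2(56,-68); r=.088
    B=np.array([.623,-.114,.257]); H=B+.068*ex-[0,0,.056]
    for th in np.linspace(0,1.25,9)[1:]:
        robot.move_l(H+r*np.cos(a0-th)*ex+[0,0,r*np.sin(a0-th)],speed=.1)
        print(th.round(2),robot.current_width().__round__(4),robot.current_ft_force().round(2),robot.current_ee_pos().round(4))
    snap("wrist","g_wrist")
    robot.command_gripper(.045); robot.pause(.3)
    P=robot.current_ee_pos(); robot.move_l([P[0],P[1],.36],speed=.15)
    snap("wrist","g2_wrist")
print(robot.current_clock())
```

```text
12.2 0.01664705651873648 [-1.09 -0.08  4.66] [-0.14  0.16  0.01]
0.16 0.0165 [-4.99 -0.45  2.68] [ 0.6319 -0.1133  0.2667]
0.31 0.0166 [-4.48 -0.4   0.94] [ 0.643  -0.1122  0.2747]
0.47 0.0164 [-0.6  -1.47 -3.57] [ 0.6555 -0.1108  0.2809]
0.62 0.0165 [-2.08  0.12 -2.47] [ 0.6682 -0.1096  0.2857]
0.78 0.0166 [-3.01  0.32 -1.46] [ 0.6818 -0.1082  0.2884]
0.94 0.0166 [-2.43  1.87 -0.48] [ 0.6955 -0.1068  0.289 ]
1.09 0.0001 [ 0.05  0.08 -0.37] [ 0.7092 -0.1057  0.287 ]
1.25 -0.0002 [ 0.01  0.38 -0.66] [ 0.722  -0.1044  0.2828]
16.0333
```

View pics/g2_wrist.png

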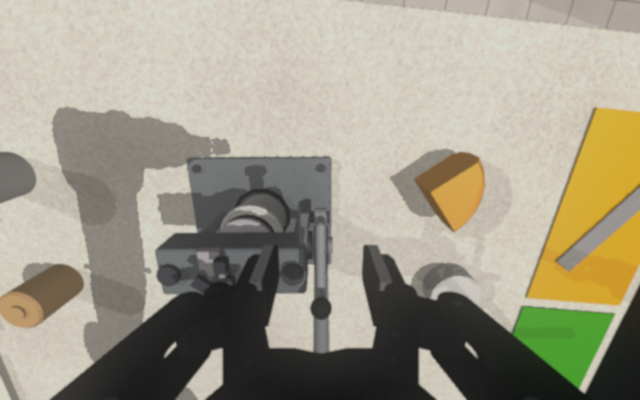

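The grip slipped at about 1.0 rad (width fell to 0), and the ball, now at (321,307), seems to have fallen back. I check.

Run:
```python
from h import *
p=cams.camera_params("wrist")
print(onz(p,(321,307),.267),robot.current_ee_pos(),robot.current_ft_force())
pt,im=snap("top","h_top")
ps,im2=snap("scene","h_scene")
cv2.imwrite("pics/h_c.png",np.hstack([cv2.resize(im[150:250,290:400],None,fx=3.6,fy=4,interpolation=cv2.INTER_CUBIC),cv2.resize(im2[115:215,240:340],(396,400),interpolation=cv2.INTER_CUBIC)]))
print(proj(ps,[.623,-.114,.267]))
```

```text
[ 0.62335568 -0.11425386  0.267     ] [ 0.72175658 -0.10446621  0.35847083] [-1.04058304  1.04284998 -0.01866529]
[289.25846482 167.80927109]
```

View pics/h_c.png

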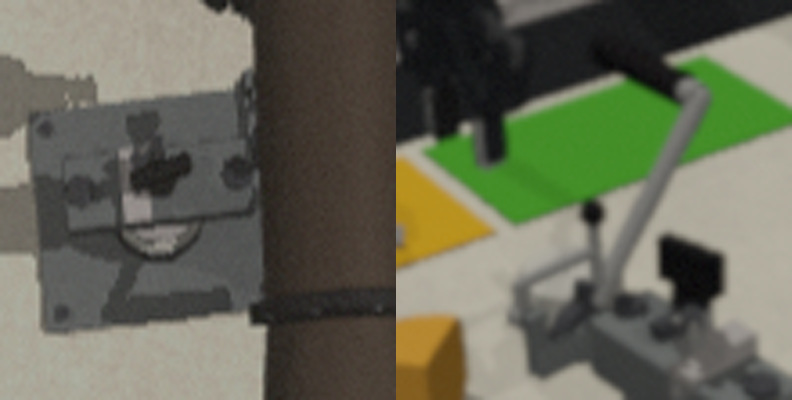

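View pics/g_wrist.png

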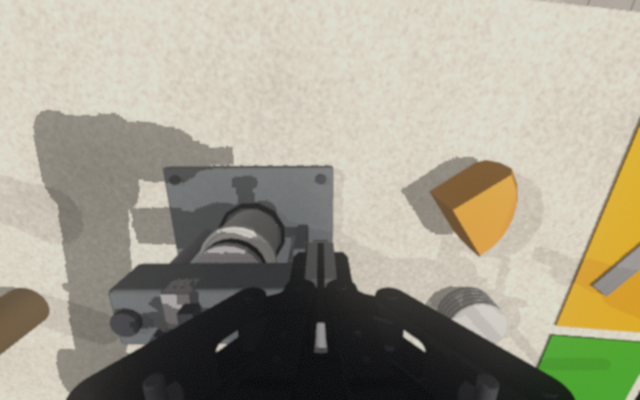

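The catch is back on, undisturbed, and the knob is still turned. During gripping Fz was +4.7 N and the width 16.6 mm, so the pads sat above the ball's equator. I retry with the grasp 7 mm lower and checks at each step.

Run:
```python
from h import *
robot.goto([.6232,-.114,.36],down(YAW))
robot.move_l([.6232,-.114,.250],speed=.1)
print(robot.current_ft_force().round(2))
robot.command_gripper(0)
print(robot.current_clock(),robot.current_width(),robot.current_ft_force().round(2),robot.current_ft_torque().round(2),robot.current_ee_pos())
snap("wrist","i_wrist")
```

```text
[ 0.92 -0.    0.66]
18.2417 0.016755683976131575 [-0.58 -1.08  4.4 ] [-0.17  0.17  0.03] [ 0.62347248 -0.11416582  0.25072056]
```

View pics/i_wrist.png

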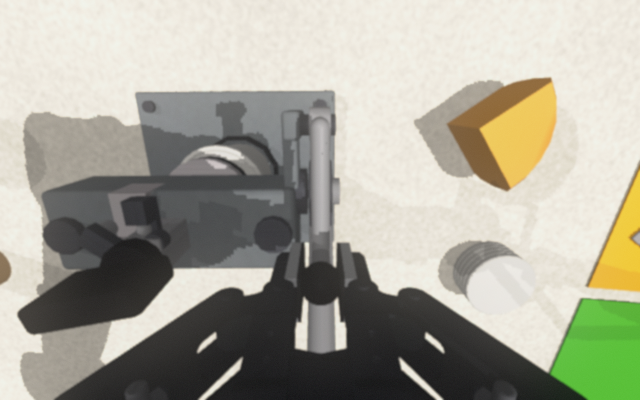

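The ball sits between the pads at (320,284) with the same 16.7 mm, so that is just soft contact. The earlier slip was therefore torsion of the ball in the upright jaws. This time I tilt the hand along with the hook.

Run:
```python
from h import *
from scipy.spatial.transform import Rotation as Ro
c,s=np.cos(YAW),np.sin(YAW); ex=np.array([c,s,0]); ey=np.array([-s,c,0]); ez=np.array([0,0,1.])
a0=np.arctan2(56,-68); r=.088
tcp=robot.current_ee_pos(); B=np.array([.6233,-.1141,.267]); H=B+.068*ex-.056*ez; d=.267-.2507
R0=down(YAW)
wp=[]
for th in np.linspace(0,1.28,9)[1:]:
    phi=th*0.6
    Q=Ro.from_rotvec(ey*phi).as_matrix()@R0
    wp.append((th,H+r*np.cos(a0-th)*ex+r*np.sin(a0-th)*ez+d*Q[:,2],Q))
for th,P,Q in wp:
    q=robot.inverse_kinematics(P,Q); print(th.round(2),P.round(3),None if q is None else np.round(q,0))
ok=True
for th,P,Q in wp:
    robot.move_l(P,speed=.08,attitude=Q)
    w=robot.current_width()
    print(th.round(2),round(w,4),robot.current_ft_force().round(2),(robot.current_ee_pos()-P).round(4))
    if w<.014: ok=False;break
print(robot.current_clock(),ok)
snap("wrist","j_wrist")
```

```text
0.16 [ 0.632 -0.113  0.261] [ 16.  30. -18.  79.  10.  77. -87.]
0.32 [ 0.641 -0.112  0.269] [ 14.  34. -17.  72.  10.  86. -88.]
0.48 [ 0.652 -0.111  0.276] [ 12.  39. -16.  64.  11.  95. -88.]
0.64 [ 0.664 -0.11   0.281] [ 10.  44. -15.  55.  12. 104. -87.]
0.8 [ 0.676 -0.109  0.284] [  8.  49. -13.  46.  12. 113. -86.]
0.96 [ 0.689 -0.108  0.285] None
1.12 [ 0.702 -0.107  0.284] None
1.28 [ 0.714 -0.105  0.28 ] None
0.16 0.0165 [-4.3  -0.49  2.29] [-0.0005 -0.0001 -0.0003]
0.32 0.0171 [-5.69  0.09  4.5 ] [-0.0008 -0.     -0.0003]
0.48 0.0167 [-7.82 -0.14 10.6 ] [-0.0009  0.0001  0.0007]
0.64 0.0171 [-4.44  0.7  11.5 ] [-0.0002  0.0001  0.0011]
0.8 0.0169 [-2.78  0.57  7.96] [0.0001 0.0003 0.0005]Traceback (most recent call last):
  File "<stdin>", line 16, in <module>
bench.PlanningError: the arm cannot follow that straight line within its joint ranges
```

Run:
```python
from h import *
print(robot.current_clock(),robot.current_width(),robot.current_ft_force())
p,im=snap("wrist","j_wrist")
ps,im2=snap("scene","j_scene")
cv2.imwrite("pics/j_sc.png",cv2.resize(im2[115:215,240:340],(600,600),interpolation=cv2.INTER_CUBIC))
```

```text
19.8583 0.016881090445554 [-2.78207729  0.56882291  7.95844802]
```

View pics/j_wrist.png

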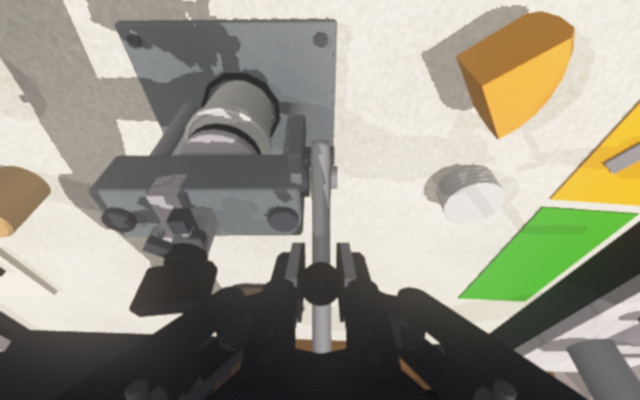

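View pics/j_sc.png

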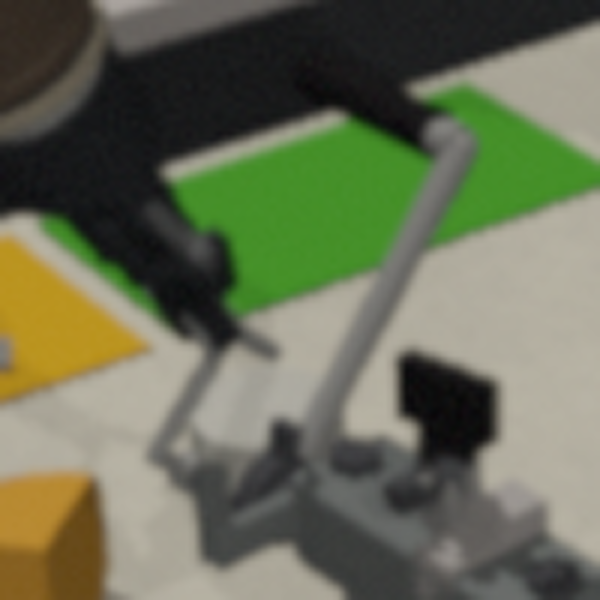

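The ball is still held at (320,284) and the hook is visibly lifted. I continue with the tilt eased to stay within joint 6's range.

Run:
```python
from h import *
from scipy.spatial.transform import Rotation as Ro
c,s=np.cos(YAW),np.sin(YAW); ex=np.array([c,s,0]); ey=np.array([-s,c,0]); ez=np.array([0,0,1.])
a0=np.arctan2(56,-68); r=.0895
B=np.array([.6233,-.1141,.267]); H=B+.068*ex-.056*ez; d=.267-.2507
R0=down(YAW); wp=[]
for th,phi in [(.87,.45),(.94,.44),(1.01,.42),(1.08,.40),(1.15,.39),(1.22,.37),(1.3,.36)]:
    Q=Ro.from_rotvec(ey*phi).as_matrix()@R0
    wp.append((th,H+r*np.cos(a0-th)*ex+r*np.sin(a0-th)*ez+d*Q[:,2],Q))
for th,P,Q in wp:
    q=robot.inverse_kinematics(P,Q); print(th,None if q is None else round(q[5],1))
ok=True
for th,P,Q in wp:
    try: robot.move_l(P,speed=.1,attitude=Q)
    except Exception as e: print(e); ok=False;break
    w=robot.current_width()
    print(th,round(w,4),robot.current_ft_force().round(2))
    if w<.014: ok=False;break
print(robot.current_clock(),ok)
snap("wrist","k_wrist")
```

```text
0.87 111.8
0.94 111.9
1.01 111.0
1.08 110.1
1.15 109.9
1.22 108.8
1.3 108.5
0.87 0.0167 [-2.31  0.48  1.56]
0.94 0.0168 [-2.28  1.96  6.86]
1.01 0.0168 [-1.44  1.81  3.64]
1.08 0.0167 [-2.45  3.36  1.22]
1.15 0.017 [-2.5   3.08  3.15]
1.22 0.0168 [-1.9   4.62  1.65]
1.3 0.0169 [-1.17  4.55  3.21]
21.7083 True
```

View pics/k_wrist.png

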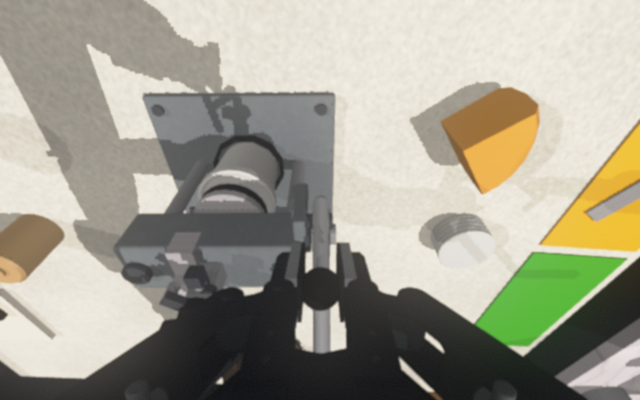

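It is held at about 1.3 rad. I release, back off along the tool axis, and check.

Run:
```python
from h import *
robot.command_gripper(.05); robot.pause(.4)
P=robot.current_ee_pos(); Q=robot.current_tcp_rot()
robot.move_l(P-.09*Q[:,2]+[0,0,.02],speed=.2)
print(robot.current_clock(),robot.current_ee_pos(),robot.current_ft_force().round(2))
p,im=snap("wrist","l_wrist")
ps,im2=snap("scene","l_scene")
cv2.imwrite("pics/l_sc.png",cv2.resize(im2[115:215,240:340],(400,400),interpolation=cv2.INTER_CUBIC))
```

```text
Traceback (most recent call last):
bench.PlanningError: the arm cannot follow that straight line within its joint ranges
```

Run:
```python
from h import *
P=robot.current_ee_pos()
robot.move_l([P[0],P[1],P[2]+.08],speed=.15,attitude=down(YAW))
print(robot.current_clock(),robot.current_ee_pos(),robot.current_ft_force().round(2))
p,im=snap("wrist","l_wrist")
ps,im2=snap("scene","l_scene")
cv2.imwrite("pics/l_sc.png",cv2.resize(im2[115:215,240:340],(400,400),interpolation=cv2.INTER_CUBIC))
```

```text
23.2583 [ 0.72093413 -0.10473987  0.35678545] [ 0.41  0.09 -0.63]
```

View pics/l_wrist.png

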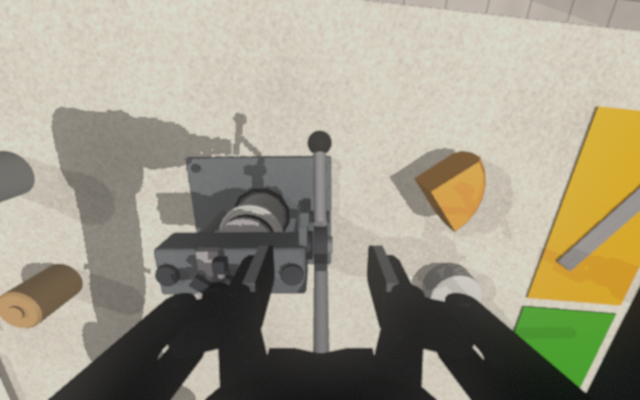

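View pics/l_sc.png

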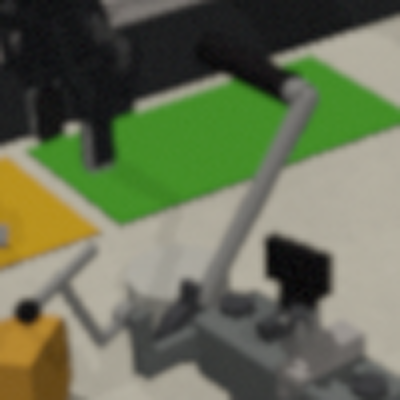

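The catch has fallen fully open, with the ball now behind the press at (320,142). Now the lever: go over the grip with the jaws across the tube.

Run:
```python
from h import *
P=robot.current_ee_pos()
robot.move_l([P[0]-.03,P[1],.43],speed=.25)
c,s=np.cos(YAW),np.sin(YAW); ey=np.array([-s,c,0])
g=np.array([.527,-.192,0])-.006*ey
robot.goto([g[0],g[1],.40],down(YAW+np.pi/2))
robot.command_gripper(.06)
p,im=snap("wrist","m_wrist")
print(robot.current_clock(),robot.current_ee_pos(),proj(p,[.527,-.192,.334]),robot.current_q().round(1))
```

```text
25.6417 [ 0.52776205 -0.1977837   0.39998061] [320.56941446 210.87063974] [ 40.6  17.9 -35.2  81.   10.2  84.4  11.2]
```

View pics/m_wrist.png

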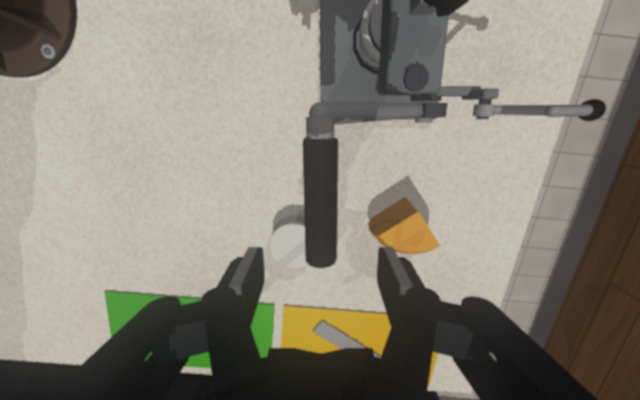

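The tube runs (320,138)-(320,262), centred under the jaws. I go down and grip.

Run:
```python
from h import *
p=cams.camera_params("wrist"); print(onz(p,(320,138),.33),onz(p,(320,262),.325))
P=robot.current_ee_pos()
robot.move_l([P[0],P[1],.307],speed=.12)
robot.command_gripper(0)
print(robot.current_clock(),robot.current_width(),robot.current_ee_pos(),robot.current_ft_force().round(2),robot.current_ft_torque().round(2))
snap("wrist","n_wrist")
```

```text
[ 0.52159287 -0.14041248  0.33      ] [ 0.53102361 -0.23914806  0.325     ]
26.9833 0.02417457524943258 [ 0.5278804  -0.19784508  0.30768868] [-2.08  0.55  5.61] [-0.    0.45  0.07]
```

View pics/n_wrist.png

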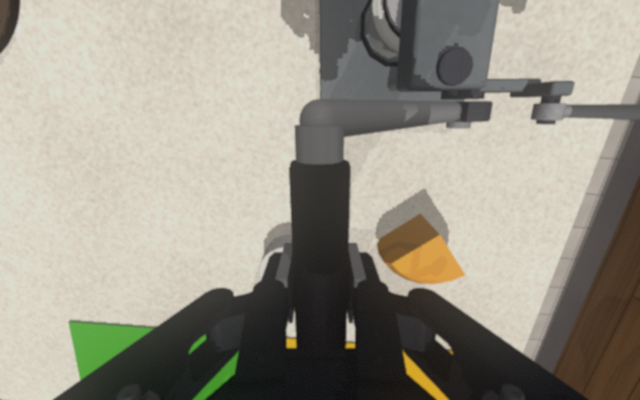

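The tube is held (24 mm between the pads). I pull down along its circle in steps and watch the force.

```bash
cat > lev.py <<'E'
from h import *
import json,os
c,s=np.cos(YAW),np.sin(YAW); ex=np.array([c,s,0]); ez=np.array([0,0,1.]); r=.190; A=np.radians(50)
if not os.path.exists('p0.json'): json.dump(list(map(float,robot.current_ee_pos())),open('p0.json','w'))
P0=np.array(json.load(open('p0.json'))); H=P0+r*np.cos(A)*ex-r*np.sin(A)*ez
def go(th,sp=.08):
    robot.move_l(H-r*np.cos(A-th)*ex+r*np.sin(A-th)*ez,speed=sp)
    d=robot.current_ee_pos()-H; x=-(d@ex); a=A-np.arctan2(d[2],x)
    F=robot.current_ft_force(); t=np.array([-np.sin(a-A)*0,0,0])
    el=A-a; up=np.sin(el)*ex+np.cos(el)*ez  # against travel (return direction)
    rad=-np.cos(el)*ex+np.sin(el)*ez
    print(round(th,3),'act',a.round(3),'rad',np.hypot(x,d[2]).round(4),'w',round(robot.current_width(),4),'Ftan',(F@up).round(2),'Frad',(F@rad).round(2),F.round(1),round(robot.current_clock(),2))
E
python3 - <<'E'
from lev import *
for th in np.arange(.1,.81,.1): go(th)
E
```

```text
0.1 act 0.097 rad 0.1901 w 0.0246 Ftan 3.41 Frad 3.34 [-0.   0.5  4.8] 27.42
0.2 act 0.197 rad 0.19 w 0.0241 Ftan 3.74 Frad 4.28 [-1.  -0.3  5.6] 27.8
0.3 act 0.297 rad 0.19 w 0.0242 Ftan 4.78 Frad 5.1 [-1.7 -0.2  6.8] 28.18
0.4 act 0.397 rad 0.19 w 0.0243 Ftan 4.17 Frad 5.73 [-3.  -2.   6.3] 28.57
0.5 act 0.497 rad 0.19 w 0.0244 Ftan 3.75 Frad 6.11 [-4.  -3.   5.7] 28.95
0.6 act 0.597 rad 0.19 w 0.0245 Ftan 3.78 Frad 5.4 [-3.9 -3.4  5.1] 29.33
0.7 act 0.696 rad 0.19 w 0.0243 Ftan 6.13 Frad 5.4 [-4.  -3.2  7. ] 29.72
0.8 act 0.796 rad 0.19 w 0.0245 Ftan 5.78 Frad 5.34 [-4.6 -2.7  6.2] 30.1
```

Run:
```python
from lev import *
for th in (.88,.94,.98,1.02,1.05,1.07): go(th,.05)
snap("wrist","o_wrist")
ps,im2=snap("scene","o_scene")
cv2.imwrite("pics/o_sc.png",cv2.resize(im2[115:295,220:380],None,fx=3.3,fy=3.3,interpolation=cv2.INTER_CUBIC))
```

```text
0.88 act 0.875 rad 0.19 w 0.0248 Ftan 6.13 Frad 5.59 [-5.3 -3.2  6.1] 30.55
0.94 act 0.936 rad 0.19 w 0.0242 Ftan 5.94 Frad 4.92 [-4.9 -4.5  5.6] 30.93
0.98 act 0.976 rad 0.19 w 0.0244 Ftan 8.0 Frad 3.98 [-4.4 -4.4  7.5] 31.23
1.02 act 1.015 rad 0.1899 w 0.0244 Ftan 9.07 Frad 4.61 [-5.5 -3.5  8.3] 31.52
1.05 act 1.044 rad 0.1899 w 0.0244 Ftan 12.93 Frad 5.42 [-7.3 -3.2 11.8] 31.79
1.07 act 1.063 rad 0.1899 w 0.0246 Ftan 16.13 Frad 5.39 [-8.  -3.8 14.8] 32.04
```

View pics/o_sc.png

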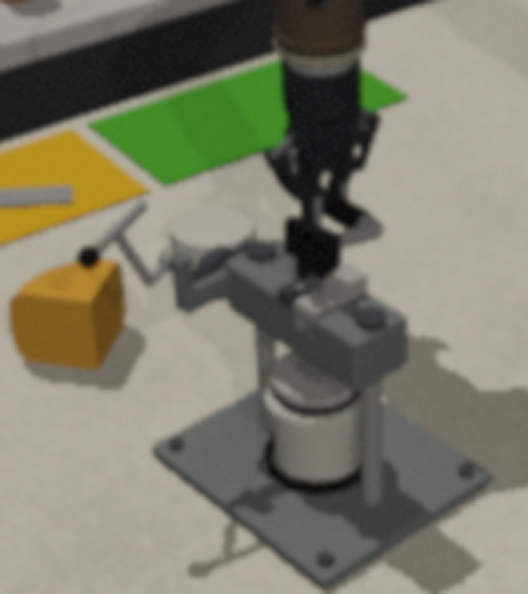

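View pics/o_wrist.png

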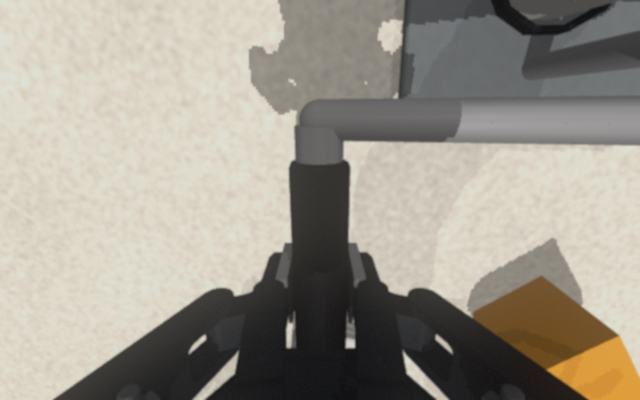

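Run:
```python
from lev import *
robot.pause(1.0); go(1.075,.05)
pt,im=snap("top","q_top"); ps,b=snap("scene","q_scene")
a=cv2.imread("pics/a_scene.png")
f=lambda i:cv2.resize(i[205:275,290:345],None,fx=7,fy=7,interpolation=cv2.INTER_CUBIC)
cv2.imwrite("pics/q_c.png",np.hstack([f(a),f(b)]))
```

```text
1.075 act 1.067 rad 0.19 w 0.0243 Ftan 16.63 Frad 5.87 [-8.8 -2.8 15.2] 33.39
```

View pics/q_c.png

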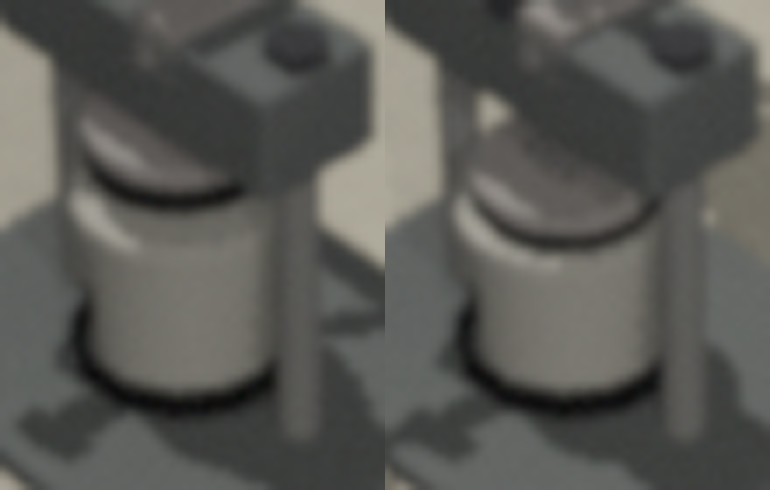

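View pics/q_top.png

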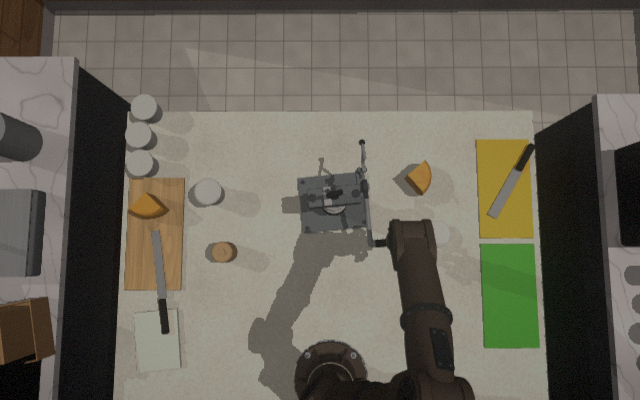

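The pad is down on the lid and the lid has sunk. In the top view the cheese (420,177), tall tub (208,192) and twine (222,252) are where they were. The lid stack is hidden under the arm but stands well below the fingers. I hand in.

Run:
```python
from bench import robot,order
order.hand_in(); print(robot.current_clock(),robot.current_ft_force(),robot.current_width())
```

```text
the job is handed in; nothing more can be done
the job is handed in; nothing more can be done
```

The lid is pressed down and the job is handed in at about 33 s, with the gripper still holding the lever against its stop.

- **Stop knob:** I turned it about 79° clockwise by its wing. Pictures after I let go show the wing lying across the press, on the low step.
- **Catch:** The first try slipped at about 1.0 rad and the catch fell back on. I tried again with a lower grip and the hand tilted to follow the hook, and the catch fell fully open behind the press.
- **Lever:** I pulled the grip along its circle to about 1.07 rad. The force rose from 9 N at 1.015 rad to 16.6 N at the end, which is the firm stop. That is past the 0.94 at which the lid is home, and the high stop did not stop the lever early.

**Last checks:** Before and after pictures show the pad down on the lid and the lid lower on the tub. That is by eye; I did not measure its height. The lever angle and force were unchanged after a 1 s hold just before handing in. The cheese, tall tub and twine have not moved. I could not see the lid stack in the last view because the arm hid it, but the fingers stayed about 80 mm above it. A force reading after handing in was refused, so I have none from the final second.

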